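# Clear the sanding table of offcuts

## Task

Clear the sanding table. First lift the two long good blanks off and lay them side by side on the cork mat, then take the scraper and sweep every small wood scrap off the end of the table into the tray that was empty (not the one with the bolts); don't pick scraps off the table by hand. Finally stand the scraper upright back on the rubber mat; keep the bolts in their tray and don't shift the cans.

Things in the scene. Friction and masses are not known exactly. Their poses are not given: they have to be found in the camera images.
- sanding_table: fixed raised sanding table, a flat steel top 170 mm wide (x) and 320 mm long (y), its surface 60 mm above the origin (centre of its underside). An aluminium fence 10 mm thick runs along each long side (inner faces at x = +-85 mm), its top 15 mm above the steel. The two short ends (y = +-160 mm) are open, with a tray at each. Stands within 0.1 rad of square to the robot
- tray_empty: fixed open steel tray 190 (x) x 140 (y) x 50 mm high, 4 mm walls and floor, standing 4 mm from one end of the sanding table with its axes along the table's, its rim 10 mm below the table top; origin: centre of its underside. This is the tray that is empty at the start, at either end of the table (+y or -y)
- tray_bolts: fixed open steel tray 190 (x) x 140 (y) x 50 mm high, 4 mm walls and floor, standing 4 mm from one end of the sanding table with its axes along the table's, its rim 10 mm below the table top; origin: centre of its underside. This is the tray in which the two steel bolts lie, at the other end
- bolt1: loose steel hex bolt, 62 mm long, 22 to 24 mm across the head, lying in tray_bolts; origin under it, near the middle of its length
- bolt2: as bolt1
- cork_mat: fixed cork mat 130 (x) x 200 (y) x 4 mm thick, lying on the bench at one near corner of the work, left or right; nearly square to the robot; origin: centre of its underside
- rubber_mat: fixed black rubber mat 120 (x) x 150 (y) x 4 mm thick, on the bench at the other near corner; the scraper's place; origin: centre of its underside
- scraper: loose scraper block about 0.35 kg, standing upright on the rubber mat: grey foot 60 (x) x 72 (y) x 30 mm high, below a black upright grip plate 24 (x) x 60 (y) mm that rises from 30 to 80 mm above the origin (centre of its underside). Grasp the plate across its 24 mm from above; sweep along its x with a 72 mm face of the foot ahead; both faces are alike
- blank1: good workpiece, a long wooden blank 110 (x) x 40 (y) x 36 mm high, about 0.1 kg, with two dark marks on top, lying across the sanding table (its x roughly along the table's x) among the scraps; origin: centre of its underside. Its top stands 16 mm above the scraps, so it can be grasped across its 40 mm with the fingertips passing over them
- blank2: good workpiece, a long wooden blank 110 (x) x 40 (y) x 36 mm high, about 0.1 kg, with two dark marks on top, lying across the sanding table (its x roughly along the table's x) among the scraps; origin: centre of its underside. Its top stands 16 mm above the scraps, so it can be grasped across its 40 mm with the fingertips passing over them
- scrap1: loose wooden scrap, a block 32 x 26 x 20 mm high, 20 g, flat on the sanding table at the start; may be absent; origin: centre of its underside
- scrap2: loose wooden scrap, a block 28 x 28 x 18 mm high, 20 g, flat on the sanding table at the start; may be absent; origin: centre of its underside
- scrap3: loose wooden scrap, a block 34 x 22 x 20 mm high, 20 g, flat on the sanding table at the start; may be absent; origin: centre of its underside
- scrap4: loose wooden scrap, a disc 32 mm across and 20 mm high, 20 g, flat on the sanding table at the start; may be absent; origin: centre of its underside
- scrap5: loose wooden scrap, a block 30 x 24 x 20 mm high, 20 g, flat on the sanding table at the start; may be absent; origin: centre of its underside
- scrap6: loose wooden scrap, a block 26 x 26 x 20 mm high, 20 g, flat on the sanding table at the start; may be absent; origin: centre of its underside
- scrap7: loose wooden scrap, a disc 32 mm across and 20 mm high, 20 g, flat on the sanding table at the start; may be absent; origin: centre of its underside
- scrap8: loose wooden scrap, a block 34 x 24 x 18 mm high, 20 g, flat on the sanding table at the start; may be absent; origin: centre of its underside
- paint_can: bystander: paint can 100 mm across, 120 mm high, on the bench at the left; origin: centre of underside
- spray_can: bystander: spray can 52 mm across, 170 mm high, on the bench at the right; origin: centre of underside

How it is judged (in metres and radians):
On the way, in this order (a step that is already met when the one before it is completed fails the run):
1. both blanks lie on the cork mat (x of blank1 in the frame of cork_mat between -0.065 and 0.065 m and y of blank1 in the frame of cork_mat between -0.1 and 0.1 m and z of blank1 in the frame of cork_mat between -0.005 and 0.035 m and x of blank2 in the frame of cork_mat between -0.065 and 0.065 m and y of blank2 in the frame of cork_mat between -0.1 and 0.1 m and z of blank2 in the frame of cork_mat between -0.005 and 0.035 m and linear speed of each of blank1, blank2 below 0.02 m/s), for 0.2 s.
2. the scraper is taken in the gripper and lifted away from its mat (distance between scraper and rubber_mat above 0.07 m and contact force between the fingers and scraper above 1 N), for 0.2 s.
3. every scrap is in the tray that was empty (x of scrap1 in the frame of tray_empty between -0.095 and 0.095 m and y of scrap1 in the frame of tray_empty between -0.07 and 0.07 m and z of scrap1 in the frame of tray_empty between -0.005 and 0.055 m and x of scrap2 in the frame of tray_empty between -0.095 and 0.095 m and y of scrap2 in the frame of tray_empty between -0.07 and 0.07 m and z of scrap2 in the frame of tray_empty between -0.005 and 0.055 m and x of scrap3 in the frame of tray_empty between -0.095 and 0.095 m and y of scrap3 in the frame of tray_empty between -0.07 and 0.07 m and z of scrap3 in the frame of tray_empty between -0.005 and 0.055 m and x of scrap4 in the frame of tray_empty between -0.095 and 0.095 m and y of scrap4 in the frame of tray_empty between -0.07 and 0.07 m and z of scrap4 in the frame of tray_empty between -0.005 and 0.055 m and x of scrap5 in the frame of tray_empty between -0.095 and 0.095 m and y of scrap5 in the frame of tray_empty between -0.07 and 0.07 m and z of scrap5 in the frame of tray_empty between -0.005 and 0.055 m and x of scrap6 in the frame of tray_empty between -0.095 and 0.095 m and y of scrap6 in the frame of tray_empty between -0.07 and 0.07 m and z of scrap6 in the frame of tray_empty between -0.005 and 0.055 m and x of scrap7 in the frame of tray_empty between -0.095 and 0.095 m and y of scrap7 in the frame of tray_empty between -0.07 and 0.07 m and z of scrap7 in the frame of tray_empty between -0.005 and 0.055 m and x of scrap8 in the frame of tray_empty between -0.095 and 0.095 m and y of scrap8 in the frame of tray_empty between -0.07 and 0.07 m and z of scrap8 in the frame of tray_empty between -0.005 and 0.055 m), for 0.2 s.
At the end, for the whole second after the job is handed in: Both blanks lie directly on the cork mat (centres over it); every scrap present is in the tray that was empty (centre inside, at most 5 mm above the rim); both bolts are in theirs; the scraper stands upright (0.15 rad) on the rubber mat (centre over it); scraps at rest (all of step 3 and x of blank1 in the frame of cork_mat between -0.065 and 0.065 m and y of blank1 in the frame of cork_mat between -0.1 and 0.1 m and z of blank1 in the frame of cork_mat between -0.005 and 0.035 m and x of blank2 in the frame of cork_mat between -0.065 and 0.065 m and y of blank2 in the frame of cork_mat between -0.1 and 0.1 m and z of blank2 in the frame of cork_mat between -0.005 and 0.035 m and x of bolt1 in the frame of tray_bolts between -0.095 and 0.095 m and y of bolt1 in the frame of tray_bolts between -0.07 and 0.07 m and z of bolt1 in the frame of tray_bolts between -0.005 and 0.055 m and x of bolt2 in the frame of tray_bolts between -0.095 and 0.095 m and y of bolt2 in the frame of tray_bolts between -0.07 and 0.07 m and z of bolt2 in the frame of tray_bolts between -0.005 and 0.055 m and x of scraper in the frame of rubber_mat between -0.06 and 0.06 m and y of scraper in the frame of rubber_mat between -0.075 and 0.075 m and z of scraper in the frame of rubber_mat between -0.005 and 0.012 m and angle between scraper's own z axis and vertical below 0.15 rad and linear speed of each of scrap1, scrap2, scrap3, scrap4, scrap5, scrap6, scrap7, scrap8 below 0.02 m/s); the robot touches nothing.
It fails at once if a scrap is picked up off the sanding table by the fingers instead of being swept ((contact force between the fingers and scrap1 above 0.5 N and (x of scrap1 in the frame of sanding_table between -0.095 and 0.095 m and y of scrap1 in the frame of sanding_table between -0.15 and 0.15 m and z of scrap1 in the frame of sanding_table between 0.085 and 0.4 m)) or (contact force between the fingers and scrap2 above 0.5 N and (x of scrap2 in the frame of sanding_table between -0.095 and 0.095 m and y of scrap2 in the frame of sanding_table between -0.15 and 0.15 m and z of scrap2 in the frame of sanding_table between 0.085 and 0.4 m)) or (contact force between the fingers and scrap3 above 0.5 N and (x of scrap3 in the frame of sanding_table between -0.095 and 0.095 m and y of scrap3 in the frame of sanding_table between -0.15 and 0.15 m and z of scrap3 in the frame of sanding_table between 0.085 and 0.4 m)) or (contact force between the fingers and scrap4 above 0.5 N and (x of scrap4 in the frame of sanding_table between -0.095 and 0.095 m and y of scrap4 in the frame of sanding_table between -0.15 and 0.15 m and z of scrap4 in the frame of sanding_table between 0.085 and 0.4 m)) or (contact force between the fingers and scrap5 above 0.5 N and (x of scrap5 in the frame of sanding_table between -0.095 and 0.095 m and y of scrap5 in the frame of sanding_table between -0.15 and 0.15 m and z of scrap5 in the frame of sanding_table between 0.085 and 0.4 m)) or (contact force between the fingers and scrap6 above 0.5 N and (x of scrap6 in the frame of sanding_table between -0.095 and 0.095 m and y of scrap6 in the frame of sanding_table between -0.15 and 0.15 m and z of scrap6 in the frame of sanding_table between 0.085 and 0.4 m)) or (contact force between the fingers and scrap7 above 0.5 N and (x of scrap7 in the frame of sanding_table between -0.095 and 0.095 m and y of scrap7 in the frame of sanding_table between -0.15 and 0.15 m and z of scrap7 in the frame of sanding_table between 0.085 and 0.4 m)) or (contact force between the fingers and scrap8 above 0.5 N and (x of scrap8 in the frame of sanding_table between -0.095 and 0.095 m and y of scrap8 in the frame of sanding_table between -0.15 and 0.15 m and z of scrap8 in the frame of sanding_table between 0.085 and 0.4 m))).
It fails at once if a bolt leaves its tray (not ((x of bolt1 in the frame of tray_bolts between -0.095 and 0.095 m and y of bolt1 in the frame of tray_bolts between -0.07 and 0.07 m and z of bolt1 in the frame of tray_bolts between -0.01 and 0.06 m)) or not ((x of bolt2 in the frame of tray_bolts between -0.095 and 0.095 m and y of bolt2 in the frame of tray_bolts between -0.07 and 0.07 m and z of bolt2 in the frame of tray_bolts between -0.01 and 0.06 m))).
It fails at once if the paint can or spray can is moved more than 30 mm (distance of any of paint_can, spray_can from where it was at the start of the episode above 0.03 m).
Of scrap1, scrap2, scrap3, scrap4, scrap5, scrap6, scrap7, scrap8 only 5 to 8 are there at a start; the rules pass over those that are not, and their reading is None.
At some moment in a run one of blank1, blank2, scraper may be knocked a few centimetres aside while the robot is not near it.
It also fails if it takes over 200 s, if anything falls off the work surface, if the arm or the gripper's body presses on something with over 40 N, if the wrist force passes 120 N, or if a joint passes its speed limit or range.

## Robot

A 6-joint arm with a two-finger parallel gripper is mounted at the origin on the work surface. World frame = base frame: x ahead of the robot, y to its left, z up, the work surface at z = 0. Lengths are in m, angles in degrees, forces in N, time in s.
With the tool pointing down it reaches from about 0.4 to 0.825 m from the base axis. Payload 7 kg.
Tool frame: the origin (TCP) lies on the centre line of the jaws, within the pads' length; the fingertips stand 22 mm ahead of it and the grasp point (between the pads) lies 3 mm ahead of it (ctrl.finger_overhang is the distance from the TCP to the fingertips, in m); z points along the fingers, y is the line along which they close (so a half turn about z gives the same grasp; the last joint's range is limited). The gripper opens to 88 mm and grips with 3 to 60 N. Pads are 19 mm wide; open, the fingers measure 130 mm over their backs; the gripper's body (78 mm by 193 mm) begins 47 mm behind the grasp point.
Start: joints at [-59.926, 20.546, 0.682, 0, -70.136, -16.507], TCP at [0.158, -0.656, 0.249] pointing down, gripper open.
Joint ranges: [-176.03, 176.03], [-82.01, 121.73], [-58.28, 71.71], [-173.87, 95.51], [-174.79, -0.11], [-173.66, 173.66]. Speed limits (degrees/s): [136.94, 136.94, 172.46, 180, 180, 180].

## Interface

Orientations are given as [roll, pitch, yaw] about the fixed x, y, z axes, in that order (R = Rz(yaw) Ry(pitch) Rx(roll)).
In Python, from plant import ctrl gives the robot as it stands. The module is installed in compiled form; this text tells all that it offers.
- The arm moves only by the shell command python3 -m creep 'ROWS'. ROWS is JSON, a list of rows, each an object with "grip": the closure, from 0 (fully open) to 1 (shut); "delta_pos": the shift along the tool's x, y, z scaled (see below), a list of three; "rotation": the turn, a rotation vector about the tool's x, y, z scaled (see below), a list of three. A call has 1 to 5 rows; each row is the pose to reach, as a shift and turn from the pose commanded when the call began, along the tool's axes at that moment; what a row does not reach only later rows make up. The controller multiplies each number of a shift by 10 cm and each number of a turn by pi/2 rad. A row lasts 1/10 s, in which the tool goes at most 50 mm and 8.59 degrees, less where a joint would pass 70% of its speed; a pose out of reach is approached as far as the arm can. A call with a number of a shift or a turn outside -1 to 1 is refused whole. A call with a gripper value outside its range is refused whole. The fingers move at their own pace and stop on an object; the grip force is fixed at half the most. Time passes only in rows, so rows that repeat a pose let the fingers close. It gives the time, the measured TCP pose, the force, the opening and the grip force at its end, in the units of the state.
- ctrl.get_obs(): the state, without advancing time (a new reading comes with each control period).
- ctrl.snapshot(name): name is "scene" or "side" or "wrist"; returns a dict with "color" (400x640x3 uint8, red, green, blue), "intrinsics" (3x3 intrinsics, pixels), "distortion" ([k1, k2, p1, p2, k3] as OpenCV has them; the pictures are not rectified), "R" (3x3) and "t" (3): a world point X has camera coordinates R X + t. Camera axes: x right, y down, z forward; pixel columns grow to the right and rows downward; lengths in m; the calibration is good to about 2 mm. A picture is of the moment at which its call begins. There is no depth.
- ctrl.close_job(): hands the job in; it is judged then, once.
The state is a dict: "clock": time; "joint_pos": joint angles; "qvel": joint speeds; "tau": joint torques, N m; "tool_pos": TCP position; "orientation": TCP orientation; "force": force on the tool from outside, world axes, zero at the start; "moment": the same for the moment, N m; "opening": finger opening in m; "gripper_force": force on a finger pad.
Only numpy, scipy, OpenCV 4.12 (cv2) and the standard library are available. Lean on these libraries where they do the work, as an engineer would, in place of code of your own. Each camera call takes 0.05 s, during which the arm holds its last target. There are 200 camera calls.

## Working session

There is one attempt and no reset: what is moved stays moved. The work goes in short steps, Python scripts to look and compute and a shell command to move; the robot and the scene stay as the last step left them, time stands still between calls to the robot, and variables do not carry over. Pictures are saved under pics/ and viewed, at most 14 in all, crops included, and the job is handed in when it is done.

```bash
mkdir -p pics
cat > h.py <<'E'
import numpy as np, cv2
from scipy.spatial.transform import Rotation as Ro
from plant import ctrl
def snap(cam,name=None):
    s=ctrl.snapshot(cam)
    if name: cv2.imwrite('pics/%s.png'%name,s['color'][:,:,::-1])
    return s
def ray(s,uv,z):
    uv=np.array(uv,float).reshape(-1,1,2)
    K=np.array(s['intrinsics']);R=np.array(s['R']);t=np.array(s['t'])
    n=cv2.undistortPoints(uv,K,np.array(s['distortion'],float))[:,0]
    d=np.c_[n,np.ones(len(n))]@R; c=-R.T@t
    return c+d*((z-c[2])/d[:,2])[:,None]
def pose():
    o=ctrl.get_obs();return np.array(o['tool_pos']),Ro.from_euler('xyz',o['orientation'],degrees=True),o
def go(p,yaw):
    """delta for target TCP p with tool down, yaw: tool y axis direction (deg, mod 180)"""
    q,R,o=pose()
    d=R.inv().apply(np.array(p)-q)*10
    y=R.apply([0,1,0]);cur=np.degrees(np.arctan2(y[1],y[0]))
    a=(yaw-cur+90)%180-90
    print('delta_pos',d.round(3),'rot z (down tool)',round(-a/90,3),'tool y now',cur.round(2),'J6',o['joint_pos'][5])
E
python3 - <<'E'
from h import *
for c in ['scene','side','wrist']:
    s=snap(c,c+'0'); R=np.array(s['R']);print(c,(-R.T@s['t']).round(3),R[2].round(2))
o=ctrl.get_obs();print(o)
E
```

```text
scene [0.968 0.8   0.781] [-0.39 -0.68 -0.61]
side [-0.097  0.799  0.712] [ 0.5  -0.66 -0.56]
wrist [ 0.079 -0.675  0.384] [ 0.29  0.07 -0.95]
{'clock': 0.15, 'joint_pos': array([-5.99246247e+01,  2.05815534e+01,  6.46060353e-01, -1.29052607e-02,
       -7.01373038e+01, -1.65064449e+01]), 'qvel': array([ 0.04332527, -0.11766279,  0.21776739,  0.08284231, -0.00361197,
       -0.01960728]), 'tau': array([-8.11444297e-04, -5.83275461e+01,  2.93290901e+01,  7.00119719e+00,
        8.82691500e-03, -1.22456222e-04]), 'tool_pos': array([ 0.1582442 , -0.65583391,  0.24785025]), 'orientation': array([ 1.79926756e+02, -9.05143090e-03, -1.66435456e+02]), 'force': array([-1.11630801,  0.11695539, -0.19281275]), 'moment': array([ 0.01938435, -0.0166063 ,  0.01249464]), 'gripper_force': 0.0, 'opening': 0.08767740143704088}
```

View pics/scene0.png

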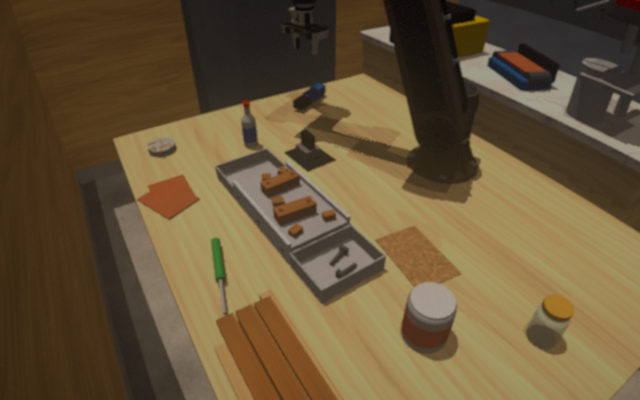

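View pics/side0.png

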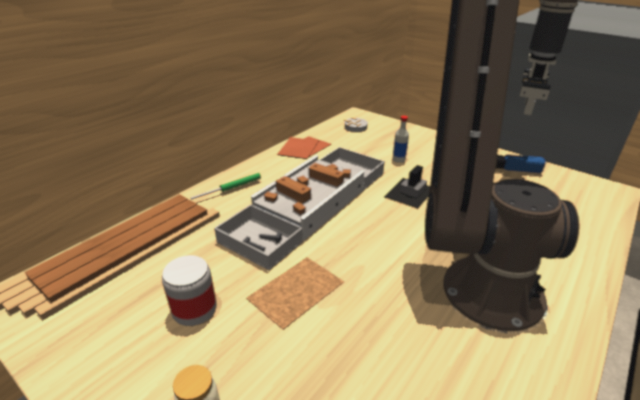

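Scene: the bolt tray is at the near/+y end (340,260) and the empty tray at the far/-y end (250,168). The blanks are at (280,181) and (295,209), the cork at (417,256), the rubber mat with scraper at (310,152), the paint can at (429,316) and the spray can at (249,125). The side view agrees.

Run:
```python
from h import *
s=snap('scene');
P=lambda n,uv,z:print(n,ray(s,uv,z)[:,:2].round(3).tolist())
P('blanks',[(280,179),(295,206)],.096)
P('rubber',[(310,156)],.004);P('cork corners',[(407,229),(458,265),(429,287),(377,247)],.004)
P('paint',[(430,300)],.12);P('spray',[(248,105)],.17)
P('fence/tray rim corners',[(217,168),(265,151),(382,257),(322,297)],.06)
c=s['color'][135:310,200:475][:,:,::-1];cv2.imwrite('pics/crop0.png',cv2.resize(c,None,fx=2.9,fy=2.9,interpolation=2))
```

```text
blanks [[0.57, -0.081], [0.591, 0.048]]
rubber [[0.365, -0.266]]
cork corners [[0.326, 0.197], [0.304, 0.369], [0.416, 0.383], [0.439, 0.21]]
paint [[0.519, 0.471]]
spray [[0.51, -0.427]]
fence/tray rim corners [[0.69, -0.284], [0.519, -0.295], [0.488, 0.285], [0.671, 0.312]]
```

View pics/crop0.png

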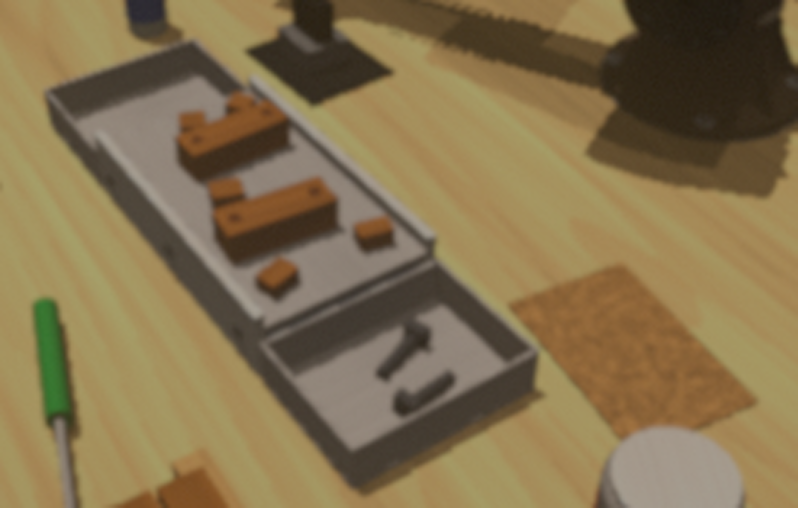

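Far tray empty, bolts in the near tray at (405,370). Blanks are at (232,130) and (275,205), with five scraps visible around (192,120), (240,103), (225,190), (277,277) and (373,231). I'll move the wrist over for a proper look.

```bash
for i in 1 2 3 4 5; do python3 -m creep '[{"grip":0,"delta_pos":[-0.33,0.33,-0.1],"rotation":[0,0,0]},{"grip":0,"delta_pos":[-0.66,0.66,-0.2],"rotation":[0,0,0]},{"grip":0,"delta_pos":[-1,1,-0.3],"rotation":[0,0,0]},{"grip":0,"delta_pos":[-1,1,-0.3],"rotation":[0,0,0]}]' | tail -3; done
python3 - <<'E'
from h import *
q,R,o=pose();print(q,o['orientation'],o['joint_pos'].round(1))
s=snap('wrist','w1')
E
```

```text
force: [-0.2, 0.2, 0.9]
opening: 0.0876
gripper_force: 0.0
force: [-0.7, -0.3, 0.1]
opening: 0.0877
gripper_force: 0.0
force: [-0.2, -0.5, -0.4]
opening: 0.0874
gripper_force: 0.0
force: [-0.2, 0.4, -0.5]
opening: 0.0879
gripper_force: 0.0
force: [-0.9, 0.1, 0.0]
opening: 0.0878
gripper_force: 0.0
[ 0.52964094 -0.05017976  0.39821941] [ 1.79994800e+02 -4.36668870e-03 -1.66279289e+02] [ 15.7   3.3  -2.3  -0.  -84.4 -92. ]
```

View pics/w1.png

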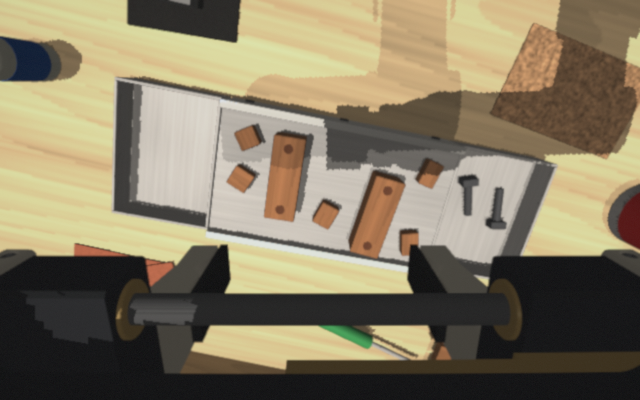

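Wrist view: empty tray at left (165,155); five scraps at (248,137), (241,178), (326,213), (429,173), (409,240); blanks at (286,177) and (376,213); bolts at (468,195) and (496,207); cork at (580,85).

```bash
cat >> h.py <<'E'
def blobs(s,z,lo=(0,95,60),hi=(18,255,255),amin=150,roi=None):
    hsv=cv2.cvtColor(s['color'],cv2.COLOR_RGB2HSV);m=cv2.inRange(hsv,lo,hi)
    if roi: k=np.zeros_like(m);k[roi[1]:roi[3],roi[0]:roi[2]]=255;m&=k
    out=[]
    for c in cv2.findContours(m,cv2.RETR_EXTERNAL,cv2.CHAIN_APPROX_NONE)[0]:
        if cv2.contourArea(c)<amin: continue
        p=ray(s,c.reshape(-1,2),z);r=cv2.minAreaRect((p[:,:2]*1000).astype(np.float32))
        x,y,w,h=cv2.boundingRect(c);out.append(((x+w//2,y+h//2),[round(v,1) for v in (*r[0],*r[1],r[2])]));print(*out[-1])
    return out
E
python3 - <<'E'
from h import *
s=snap('wrist')
blobs(s,.09,roi=(215,90,460,265))
P=lambda n,uv,z:print(n,ray(s,uv,z)[:,:2].round(3).tolist())
P('tray rims',[(118,79),(112,212),(553,165)],.05)
P('steel -y corners',[(222,104),(207,231)],.06)
P('fence near top',[(222,99),(440,142)],.075);P('fence far top',[(210,232),(405,270)],.075)
P('cork',[(538,24),(607,158),(491,114)],.004);P('rubber',[(128,24),(237,41),(241,8)],.004)
E
```

```text
(410, 245) [617.0, 97.8, 34.8, 23.1, 17.8]
(326, 216) [604.3, -22.2, 25.5, 31.4, 75.0]
(377, 216) [591.5, 42.2, 45.3, 115.2, 87.6]
(242, 180) [582.1, -139.1, 26.1, 28.8, 67.9]
(430, 176) [518.8, 92.9, 24.2, 31.7, 80.4]
(286, 179) [569.6, -85.0, 111.5, 39.5, 4.4]
(248, 140) [529.6, -140.4, 23.8, 25.2, 35.4]
(419, 96) [430.0, 48.1, 13.8, 93.1, 13.9]
(323, 102) [463.1, -61.6, 25.5, 183.6, 5.3]
tray rims [[0.5, -0.324], [0.686, -0.319], [0.471, 0.27]]
steel -y corners [[0.498, -0.186], [0.677, -0.179]]
fence near top [[0.491, -0.183], [0.477, 0.097]]
fence far top [[0.671, -0.171], [0.663, 0.11]]
cork [[0.297, 0.199], [0.443, 0.378], [0.425, 0.181]]
rubber [[0.43, -0.341], [0.416, -0.193], [0.375, -0.195]]
```

```bash
python3 -c "
from h import *
go([.575,.042,.2],87.6);go([.575,.042,.103],87.6)"
```

```text
delta_pos [-0.689  0.809  1.976] rot z (down tool) 0.178 tool y now 103.64 J6 -91.85776682706116
delta_pos [-0.691  0.809  2.946] rot z (down tool) 0.178 tool y now 103.64 J6 -91.85776682706116
```

```bash
python3 -m creep '[{"grip":0,"delta_pos":[-0.3,0.3,0.2],"rotation":[0,0,0.09]},{"grip":0,"delta_pos":[-0.6,0.6,0.5],"rotation":[0,0,0.178]},{"grip":0,"delta_pos":[-0.69,0.81,0.9],"rotation":[0,0,0.178]},{"grip":0,"delta_pos":[-0.69,0.81,0.9],"rotation":[0,0,0.178]},{"grip":0,"delta_pos":[-0.69,0.81,0.9],"rotation":[0,0,0.178]}]' | tail -1
python3 -m creep '[{"grip":0,"delta_pos":[0,0,0.4],"rotation":[0,0,0]},{"grip":0,"delta_pos":[0,0,0.8],"rotation":[0,0,0]},{"grip":0,"delta_pos":[0,0,0.8],"rotation":[0,0,0]}]'
python3 -c "
from h import *
go([.575,.042,.103],87.6)
s=snap('wrist','w2'); blobs(s,.096,roi=(0,0,640,300))"
```

```text
gripper_force: 0.0
clock: 3.1
tool_pos: [0.5727, 0.0399, 0.2255]
orientation: [-179.9, -0.3, 177.4]
force: [0.1, -0.6, 0.7]
opening: 0.0875
gripper_force: 0.0
delta_pos [-0.029  0.024  1.225] rot z (down tool) -0.002 tool y now 87.42 J6 -116.00597820017425
(393, 242) [612.6, 100.1, 36.3, 22.0, 18.1]
(251, 234) [600.4, -15.3, 23.9, 34.3, 74.6]
(110, 215) [579.8, -126.2, 30.2, 31.0, 68.9]
(325, 214) [589.4, 44.1, 39.4, 113.4, 87.2]
(138, 195) [560.5, -86.4, 119.9, 79.4, 26.3]
(189, 173) [550.0, -55.5, 76.7, 5.4, 7.7]
(390, 125) [519.6, 95.0, 21.7, 30.7, 80.7]
(548, 10) [447.2, 202.1, 126.1, 12.4, 88.1]
```

View pics/w2.png

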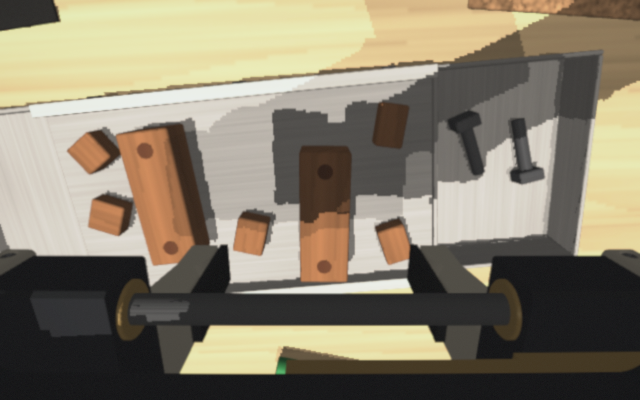

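The blank is at (325,214), between the fingers; scraps at (252,233) and (393,242) sit clear of them. Descending.

```bash
python3 -m creep '[{"grip":0,"delta_pos":[-0.03,0.03,0.4],"rotation":[0,0,0]},{"grip":0,"delta_pos":[-0.03,0.04,0.8],"rotation":[0,0,0]},{"grip":0,"delta_pos":[-0.03,0.04,1],"rotation":[0,0,0]},{"grip":0,"delta_pos":[-0.03,0.04,1],"rotation":[0,0,0]}]' | tail -1
python3 -m creep '[{"grip":0,"delta_pos":[0,0,0.22],"rotation":[0,0,0]},{"grip":0,"delta_pos":[0,0,0.22],"rotation":[0,0,0]},{"grip":1,"delta_pos":[0,0,0.22],"rotation":[0,0,0]},{"grip":1,"delta_pos":[0,0,0.22],"rotation":[0,0,0]},{"grip":1,"delta_pos":[0,0,0.22],"rotation":[0,0,0]}]'
python3 -m creep '[{"grip":1,"delta_pos":[0,0,0],"rotation":[0,0,0]},{"grip":1,"delta_pos":[0,0,0],"rotation":[0,0,0]},{"grip":1,"delta_pos":[0,0,0],"rotation":[0,0,0]}]'
```

```text
gripper_force: 0.0
clock: 4.05
tool_pos: [0.5792, 0.0462, 0.1083]
orientation: [180.0, 0.1, 177.6]
force: [0.6, 0.7, -0.2]
opening: 0.069
gripper_force: 0.0
clock: 4.35
tool_pos: [0.5784, 0.046, 0.1067]
orientation: [180.0, 0.0, 177.6]
force: [0.6, 0.9, -0.3]
opening: 0.045
gripper_force: 0.0
```

```bash
python3 -m creep '[{"grip":0.4,"delta_pos":[0,0,0.04],"rotation":[0,0,0]},{"grip":0.4,"delta_pos":[0,0,0.04],"rotation":[0,0,0]},{"grip":1,"delta_pos":[0,0,0.04],"rotation":[0,0,0]},{"grip":1,"delta_pos":[0,0,0.04],"rotation":[0,0,0]},{"grip":1,"delta_pos":[0,0,0.04],"rotation":[0,0,0]}]'
python3 -m creep '[{"grip":1,"delta_pos":[0,0,0],"rotation":[0,0,0]},{"grip":1,"delta_pos":[0,0,0],"rotation":[0,0,0]},{"grip":1,"delta_pos":[0,0,-0.2],"rotation":[0,0,0]},{"grip":1,"delta_pos":[0,0,-0.5],"rotation":[0,0,0]},{"grip":1,"delta_pos":[0,0,-0.9],"rotation":[0,0,0]}]'
python3 -m creep '[{"grip":1,"delta_pos":[0,0,-0.2],"rotation":[0,0,0]},{"grip":1,"delta_pos":[0,0,-0.2],"rotation":[0,0,0]}]'
python3 -c "
from h import *
go([.36,.333,.22],90)"
```

```text
clock: 4.85
tool_pos: [0.5782, 0.0459, 0.1025]
orientation: [-180.0, -0.0, 177.5]
force: [-0.0, -0.2, -1.1]
opening: 0.0401
gripper_force: 30.0
clock: 5.35
tool_pos: [0.577, 0.0457, 0.1918]
orientation: [-179.9, -0.2, 177.5]
force: [1.6, -0.1, -1.1]
opening: 0.0396
gripper_force: 30.0
clock: 5.55
tool_pos: [0.58, 0.0465, 0.2162]
orientation: [179.9, 0.3, 177.6]
force: [1.0, 0.2, -1.5]
opening: 0.0401
gripper_force: 30.0
delta_pos [ 2.319  2.77  -0.045] rot z (down tool) -0.027 tool y now 87.57 J6 -116.30441819037657
```

Gripped and lifted. Carrying to the cork in three steps.

```bash
for i in 1 2 3; do python3 -m creep '[{"grip":1,"delta_pos":[0.26,0.31,0],"rotation":[0,0,0]},{"grip":1,"delta_pos":[0.52,0.62,0],"rotation":[0,0,0]},{"grip":1,"delta_pos":[0.77,0.92,0],"rotation":[0,0,0]},{"grip":1,"delta_pos":[0.77,0.92,0],"rotation":[0,0,0]}]'|tail -1;done
python3 -m creep '[{"grip":1,"delta_pos":[0,0,0],"rotation":[0,0,-0.03]},{"grip":1,"delta_pos":[0,0,0],"rotation":[0,0,-0.03]}]'
python3 -c "
from h import *
go([.36,.333,.05],90)
s=snap('wrist','w3')"
```

```text
gripper_force: 30.0
gripper_force: 30.0
gripper_force: 30.0
clock: 6.95
tool_pos: [0.3594, 0.331, 0.2118]
orientation: [-179.9, -0.0, -179.7]
force: [-0.0, 0.2, -1.2]
opening: 0.0394
gripper_force: 30.0
delta_pos [-0.007  0.021  1.618] rot z (down tool) 0.003 tool y now 90.3 J6 -155.4408440436818
```

View pics/w3.png

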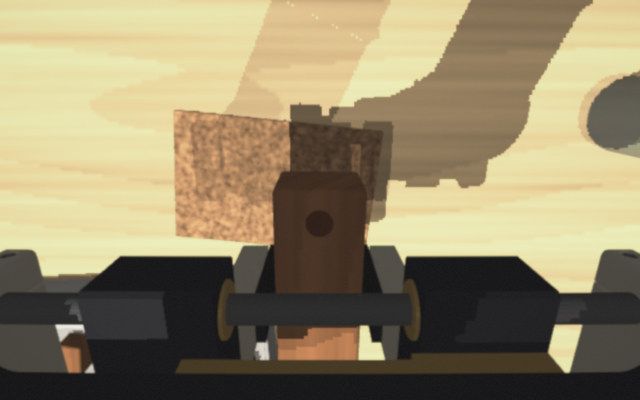

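Held blank with the cork mat behind it: corners at (175,110), (383,129) and (177,236).

```bash
python3 -c "
from h import *
s=snap('wrist');print(ray(s,[(175,110),(383,129),(177,236),(270,244)],.004).round(3))"
```

```text
[[0.299 0.196 0.004]
 [0.316 0.393 0.004]
 [0.427 0.184 0.004]
 [0.436 0.281 0.004]]
```

```bash
python3 -m creep '[{"grip":1,"delta_pos":[-0.05,0.02,0.4],"rotation":[0,0,0.04]},{"grip":1,"delta_pos":[-0.05,0.02,0.8],"rotation":[0,0,0.04]},{"grip":1,"delta_pos":[-0.05,0.02,0.99],"rotation":[0,0,0.04]},{"grip":1,"delta_pos":[-0.05,0.02,0.99],"rotation":[0,0,0.04]}]'|tail -1
python3 -m creep '[{"grip":1,"delta_pos":[0,0,0.3],"rotation":[0,0,0]},{"grip":1,"delta_pos":[0,0,0.5],"rotation":[0,0,0]},{"grip":1,"delta_pos":[0,0,0.6],"rotation":[0,0,0]},{"grip":1,"delta_pos":[0,0,0.6],"rotation":[0,0,0]}]'
python3 -m creep '[{"grip":1,"delta_pos":[0,0,0.03],"rotation":[0,0,0]},{"grip":1,"delta_pos":[0,0,0.03],"rotation":[0,0,0]}]'
```

```text
gripper_force: 30.0
clock: 7.85
tool_pos: [0.3646, 0.3334, 0.0534]
orientation: [-179.9, -0.0, 176.6]
force: [-0.3, 0.7, -1.7]
opening: 0.0397
gripper_force: 30.0
clock: 8.05
tool_pos: [0.3647, 0.3342, 0.0515]
orientation: [179.9, 0.0, 176.6]
force: [-0.3, 0.5, -1.4]
opening: 0.0398
gripper_force: 30.0
```

```bash
python3 -m creep '[{"grip":1,"delta_pos":[0,0,0.04],"rotation":[0,0,0]},{"grip":1,"delta_pos":[0,0,0.045],"rotation":[0,0,0]},{"grip":0.3,"delta_pos":[0,0,0.045],"rotation":[0,0,0]},{"grip":0.3,"delta_pos":[0,0,0.045],"rotation":[0,0,0]},{"grip":0.3,"delta_pos":[0,0,0.045],"rotation":[0,0,0]}]'
python3 -m creep '[{"grip":0.3,"delta_pos":[0,0,-0.3],"rotation":[0,0,0]},{"grip":0.3,"delta_pos":[0,0,-0.6],"rotation":[0,0,0]},{"grip":0,"delta_pos":[0,0,-1],"rotation":[0,0,0]}]'
python3 -m creep '[{"grip":0,"delta_pos":[0,0,-0.5],"rotation":[0,0,0]},{"grip":0,"delta_pos":[0,0,-1],"rotation":[0,0,0]},{"grip":0,"delta_pos":[0,0,-1],"rotation":[0,0,0]}]'
python3 -c "
from h import *
s=snap('wrist','w4');go([.56,-.085,.25],94.4)"
```

```text
clock: 8.55
tool_pos: [0.3644, 0.3337, 0.0462]
orientation: [180.0, 0.0, 176.6]
force: [-0.3, -0.4, 0.3]
opening: 0.0577
gripper_force: 0.0
clock: 8.85
tool_pos: [0.3638, 0.3327, 0.1461]
orientation: [-179.8, -0.1, 176.6]
force: [-0.3, 1.3, -0.7]
opening: 0.0653
gripper_force: 0.0
clock: 9.15
tool_pos: [0.3664, 0.3363, 0.2535]
orientation: [179.4, 0.4, 176.7]
force: [0.1, 0.2, 0.2]
opening: 0.0857
gripper_force: 0.0
delta_pos [-2.189 -4.081 -0.022] rot z (down tool) -0.086 tool y now 86.66 J6 -158.68068717877142
```

View pics/w4.png

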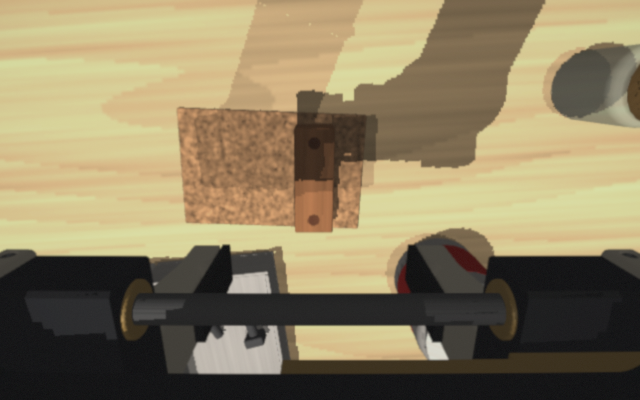

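Blank2 lies on the right half of the cork at (314,178). On to blank1.

```bash
for i in 1 2 3 4; do python3 -m creep '[{"grip":0,"delta_pos":[-0.2,-0.33,0],"rotation":[0,0,0]},{"grip":0,"delta_pos":[-0.4,-0.66,0],"rotation":[0,0,0]},{"grip":0,"delta_pos":[-0.55,-1,0],"rotation":[0,0,0]},{"grip":0,"delta_pos":[-0.55,-1,0],"rotation":[0,0,0]}]'|tail -1;done
python3 -m creep '[{"grip":0,"delta_pos":[0,-0.08,0.2],"rotation":[0,0,-0.086]},{"grip":0,"delta_pos":[0,-0.08,0.2],"rotation":[0,0,-0.086]},{"grip":0,"delta_pos":[0,-0.08,0.2],"rotation":[0,0,-0.086]}]'|tail -1
python3 -c "
from h import *
s=snap('wrist','w5');blobs(s,.096,roi=(0,0,640,300));go([.56,-.085,.102],94.4)"
```

```text
gripper_force: 0.0
gripper_force: 0.0
gripper_force: 0.0
gripper_force: 0.0
gripper_force: 0.0
(388, 249) [599.3, -26.2, 27.0, 33.0, 74.8]
(250, 215) [578.5, -137.9, 25.2, 29.2, 68.9]
(545, 160) [518.0, 83.3, 29.0, 30.6, 79.9]
(318, 202) [567.3, -85.2, 112.1, 38.9, 4.4]
(250, 152) [528.2, -138.6, 23.1, 26.1, 34.9]
(625, 30) [426.4, 116.5, 40.4, 20.1, 18.7]
delta_pos [1.000e-03 7.000e-03 1.243e+00] rot z (down tool) -0.002 tool y now 94.24 J6 -96.85920932040764
```

View pics/w5.png

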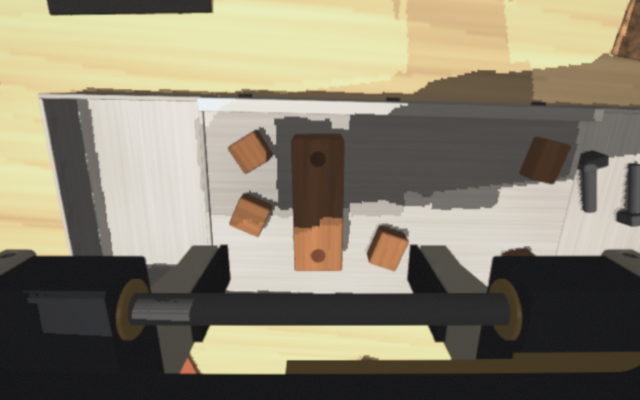

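Blank1 at (318,202), centred; nearby scraps at (250,152) and (250,215), so I shift 6 mm to pass between them.

```bash
python3 -m creep '[{"grip":0,"delta_pos":[0.06,0,0.4],"rotation":[0,0,0]},{"grip":0,"delta_pos":[0.06,0,0.8],"rotation":[0,0,0]},{"grip":0,"delta_pos":[0.06,0,1],"rotation":[0,0,0]},{"grip":0.2,"delta_pos":[0.06,0,1],"rotation":[0,0,0]}]' | tail -1
python3 -m creep '[{"grip":0.3,"delta_pos":[0,0,0.22],"rotation":[0,0,0]},{"grip":0.4,"delta_pos":[0,0,0.24],"rotation":[0,0,0]},{"grip":0.4,"delta_pos":[0,0,0.24],"rotation":[0,0,0]}]'
python3 -m creep '[{"grip":1,"delta_pos":[0,0,0],"rotation":[0,0,0]},{"grip":1,"delta_pos":[0,0,0],"rotation":[0,0,0]},{"grip":1,"delta_pos":[0,0,0],"rotation":[0,0,0]},{"grip":1,"delta_pos":[0,0,0],"rotation":[0,0,0]}]'
```

```text
gripper_force: 0.0
clock: 11.85
tool_pos: [0.5547, -0.0866, 0.1033]
orientation: [-180.0, 0.0, -175.6]
force: [1.0, 0.1, -0.1]
opening: 0.0611
gripper_force: 0.0
clock: 12.25
tool_pos: [0.5547, -0.0869, 0.1031]
orientation: [180.0, 0.1, -175.6]
force: [-1.7, 1.0, 6.2]
opening: 0.04
gripper_force: 30.0
```

```bash
python3 -m creep '[{"grip":1,"delta_pos":[0,0,-0.2],"rotation":[0,0,0]},{"grip":1,"delta_pos":[0,0,-0.5],"rotation":[0,0,0]},{"grip":1,"delta_pos":[0,0,-1],"rotation":[0,0,0]},{"grip":1,"delta_pos":[0,0,-1],"rotation":[0,0,0]},{"grip":1,"delta_pos":[0,0,-1],"rotation":[0,0,0]}]'
python3 -m creep '[{"grip":1,"delta_pos":[0,0,-0.2],"rotation":[0,0,0.1]},{"grip":1,"delta_pos":[0,0,-0.2],"rotation":[0,0,0.1]},{"grip":1,"delta_pos":[0,0,-0.2],"rotation":[0,0,0.1]}]'|tail -1
python3 -c "
from h import *
go([.355,.244,.22],86)"
```

```text
clock: 12.75
tool_pos: [0.5546, -0.0869, 0.2035]
orientation: [180.0, 0.2, -175.6]
force: [-0.1, -0.4, -1.8]
opening: 0.0397
gripper_force: 30.0
gripper_force: 30.0
delta_pos [2.24  3.143 0.013] rot z (down tool) -0.006 tool y now 85.5 J6 -105.55919196098475
```

```bash
for i in 1 2 3 4; do python3 -m creep '[{"grip":1,"delta_pos":[0.25,0.35,0],"rotation":[0,0,0]},{"grip":1,"delta_pos":[0.56,0.785,0],"rotation":[0,0,0]},{"grip":1,"delta_pos":[0.56,0.785,0],"rotation":[0,0,0]},{"grip":1,"delta_pos":[0.56,0.785,0],"rotation":[0,0,0]}]'|tail -1;done
python3 -m creep '[{"grip":1,"delta_pos":[0,0,0.4],"rotation":[0,0,0]},{"grip":1,"delta_pos":[0,0,0.8],"rotation":[0,0,0]},{"grip":1,"delta_pos":[0,0,0.8],"rotation":[0,0,0]},{"grip":1,"delta_pos":[0,0,0.8],"rotation":[0,0,0]}]'
python3 -c "
from h import *
go([.355,.244,.048],86)"
```

```text
gripper_force: 30.0
gripper_force: 30.0
gripper_force: 30.0
gripper_force: 30.0
clock: 15.05
tool_pos: [0.3572, 0.2426, 0.1424]
orientation: [-179.9, -0.0, 175.3]
force: [0.5, 0.3, 0.4]
opening: 0.0399
gripper_force: 30.0
delta_pos [0.023 0.015 0.944] rot z (down tool) -0.008 tool y now 85.28 J6 -155.34334243400215
```

```bash
python3 -c "
from h import *
s=snap('wrist','w6')"
```

```text
(no output)
```

View pics/w6.png

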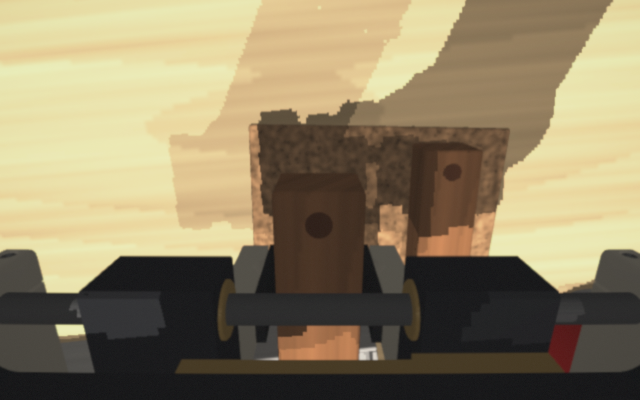

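Blank2 is at (450,195), still in place; the held blank at (318,225) has free mat beneath. Lowering.

```bash
python3 -m creep '[{"grip":1,"delta_pos":[0.02,0,0.4],"rotation":[0,0,0]},{"grip":1,"delta_pos":[0.02,0,0.75],"rotation":[0,0,0]},{"grip":1,"delta_pos":[0.02,0,0.92],"rotation":[0,0,0]},{"grip":1,"delta_pos":[0.02,0,0.95],"rotation":[0,0,0]},{"grip":1,"delta_pos":[0.02,0,0.96],"rotation":[0,0,0]}]'
python3 -m creep '[{"grip":0.3,"delta_pos":[0,0,0],"rotation":[0,0,0]},{"grip":0.3,"delta_pos":[0,0,0],"rotation":[0,0,0]},{"grip":0.3,"delta_pos":[0,0,0],"rotation":[0,0,0]},{"grip":0.3,"delta_pos":[0,0,-0.3],"rotation":[0,0,0]},{"grip":0.3,"delta_pos":[0,0,-0.8],"rotation":[0,0,0]}]'
python3 -m creep '[{"grip":0,"delta_pos":[0,0,-0.5],"rotation":[0,0,0]},{"grip":0,"delta_pos":[0,0,-1],"rotation":[0,0,0]},{"grip":0,"delta_pos":[0,0,-1],"rotation":[0,0,0]}]'
python3 -c "
from h import *
s=snap('wrist','w7');go([.45,-.24,.25],90)
blobs(s,.04,roi=(0,0,640,245))
print(o:=ctrl.get_obs()['joint_pos'])"
```

```text
clock: 15.6
tool_pos: [0.3551, 0.2449, 0.0474]
orientation: [179.9, 0.1, 175.4]
force: [0.1, 0.1, -0.4]
opening: 0.0397
gripper_force: 30.0
clock: 16.1
tool_pos: [0.353, 0.2425, 0.1252]
orientation: [-179.7, -0.2, 175.4]
force: [0.8, 1.5, 0.2]
opening: 0.0613
gripper_force: 0.0
clock: 16.4
tool_pos: [0.3565, 0.2469, 0.2336]
orientation: [179.4, 0.4, 175.5]
force: [-0.6, -0.5, -1.6]
opening: 0.0798
gripper_force: 0.0
delta_pos [-1.334 -4.765 -0.229] rot z (down tool) -0.051 tool y now 85.42 J6 -155.68051682080824
(324, 121) [316.6, 258.3, 241.5, 217.7, 84.7]
[ 6.10764298e+01 -2.62978186e+00 -3.00795323e+01  3.92943807e-02
 -6.20562106e+01 -1.55680517e+02]
```

View pics/w7.png

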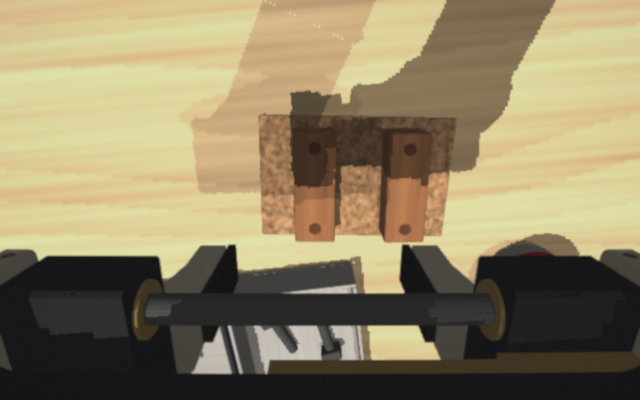

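Both blanks lie side by side on the cork at (315,185) and (405,185). Now to the scraper.

```bash
python3 -m creep '[{"grip":0,"delta_pos":[-0.4,-0.2,-0.3],"rotation":[0,0,0]},{"grip":0,"delta_pos":[-0.8,-0.4,-0.6],"rotation":[0,0,0]},{"grip":0,"delta_pos":[-0.9,-0.8,-0.6],"rotation":[0,0,0]},{"grip":0,"delta_pos":[-0.9,-0.8,-0.6],"rotation":[0,0,0]}]'|tail -1
for i in 1 2 3 4; do python3 -m creep '[{"grip":0,"delta_pos":[-0.02,-0.4,0],"rotation":[0,0,0]},{"grip":0,"delta_pos":[-0.06,-0.8,0],"rotation":[0,0,0]},{"grip":0,"delta_pos":[-0.06,-1,0],"rotation":[0,0,0]},{"grip":0,"delta_pos":[-0.06,-1,0],"rotation":[0,0,0]}]'|tail -1;done
python3 -c "
from h import *
s=snap('wrist','w8');go([.45,-.24,.25],90)
print(ctrl.get_obs()['joint_pos'].round(1),pose()[0])"
```

```text
gripper_force: 0.0
gripper_force: 0.0
gripper_force: 0.0
gripper_force: 0.0
gripper_force: 0.0
delta_pos [-0.204  0.048  0.353] rot z (down tool) -0.052 tool y now 85.31 J6 -88.0280120769074
[ -6.7   1.9 -18.2  -0.  -70.1 -88. ] [ 0.42936205 -0.24309386  0.28528849]
```

View pics/w8.png

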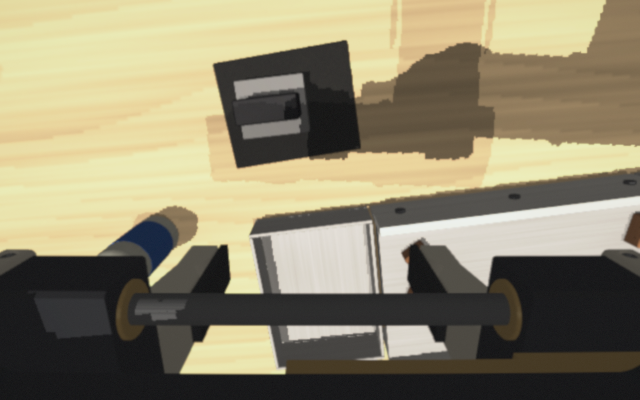

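Rubber mat corners: (214,64), (346,41), (359,149), (237,167). Scraper foot: (234,81) to (308,131), with the plate elongated along the image horizontal at (268,107).

Run:
```python
from h import *
s=snap('wrist')
m=ray(s,[(214,64),(346,41),(359,149),(237,167)],.004)[:,:2];print('mat',m.round(3).tolist(),m.mean(0))
f=ray(s,[(234,81),(303,73),(308,131),(243,138)],.034)[:,:2];print('foot',f.round(3).tolist(),f.mean(0))
c=s['color'][50:170,200:380][:,:,::-1];cv2.imwrite('pics/c1.png',cv2.convertScaleAbs(cv2.resize(c,None,fx=4,fy=4,interpolation=2),alpha=2,beta=20))
```

```text
mat [[0.314, -0.348], [0.303, -0.202], [0.421, -0.194], [0.431, -0.34]] [ 0.36712737 -0.27098906]
foot [[0.335, -0.322], [0.333, -0.25], [0.392, -0.251], [0.394, -0.321]] [ 0.36327264 -0.28602754]
```

View pics/c1.png

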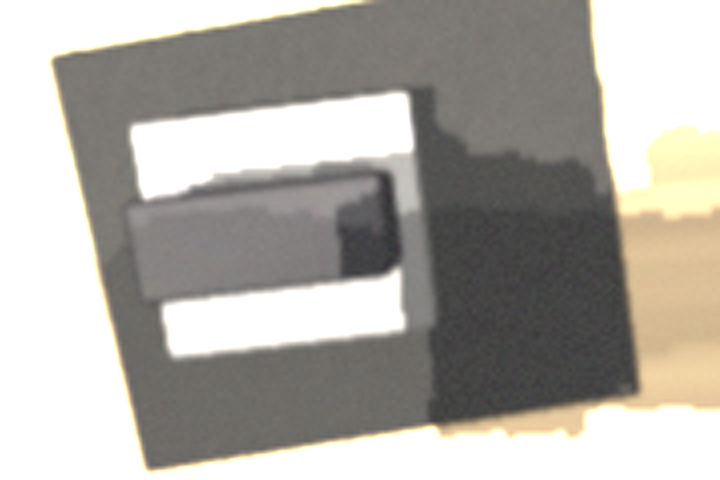

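The plate is clean, foot centre about (0.363, -0.286), yaw ~1.6°. It needs a +96° world turn.

```bash
for i in 1 2; do python3 -m creep '[{"grip":0,"delta_pos":[0,0,0],"rotation":[0,0,-0.09]},{"grip":0,"delta_pos":[0,0,0],"rotation":[0,0,-0.18]},{"grip":0,"delta_pos":[0,0,0],"rotation":[0,0,-0.27]},{"grip":0,"delta_pos":[0,0,0],"rotation":[0,0,-0.36]},{"grip":0,"delta_pos":[0,0,0],"rotation":[0,0,-0.45]}]'|tail -1;done
python3 -m creep '[{"grip":0,"delta_pos":[0,0,0],"rotation":[0,0,-0.09]},{"grip":0,"delta_pos":[0,0,0],"rotation":[0,0,-0.17]},{"grip":0,"delta_pos":[0,0,0],"rotation":[0,0,-0.17]},{"grip":0,"delta_pos":[0,0,0],"rotation":[0,0,-0.17]}]'|tail -1
python3 -c "
from h import *
go([.363,-.286,.12],1.6)"
```

```text
gripper_force: 0.0
gripper_force: 0.0
gripper_force: 0.0
delta_pos [0.419 0.676 1.661] rot z (down tool) -0.0 tool y now -178.44 J6 8.114616676344607
```

```bash
python3 -m creep '[{"grip":0,"delta_pos":[0.2,0.3,0.2],"rotation":[0,0,0]},{"grip":0,"delta_pos":[0.42,0.6,0.4],"rotation":[0,0,0]},{"grip":0,"delta_pos":[0.42,0.68,0.8],"rotation":[0,0,0]},{"grip":0,"delta_pos":[0.42,0.68,0.8],"rotation":[0,0,0]},{"grip":0,"delta_pos":[0.42,0.68,0.8],"rotation":[0,0,0]}]'
python3 - <<'E'
from h import *
go([.363,-.286,.07],1.6)
s=snap('scene');c=s['color'][115:185,270:360][:,:,::-1];cv2.imwrite('pics/c2.png',cv2.convertScaleAbs(cv2.resize(c,None,fx=6,fy=6,interpolation=2),alpha=2,beta=20))
E
```

```text
clock: 20.45
tool_pos: [0.3628, -0.2874, 0.2068]
orientation: [180.0, -0.0, -88.4]
force: [0.6, 0.1, -0.3]
opening: 0.0878
gripper_force: 0.0
delta_pos [-0.015 -0.004  1.368] rot z (down tool) 0.0 tool y now -178.39 J6 15.467646180583097
```

View pics/c2.png

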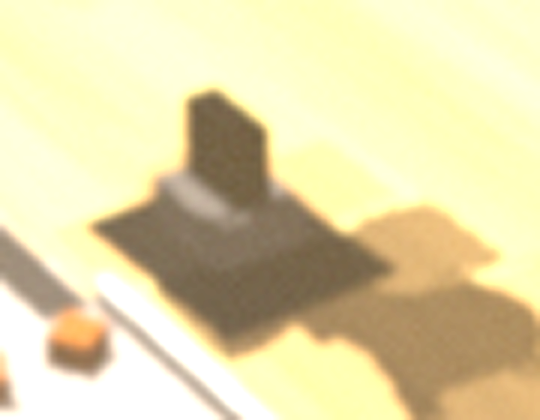

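The scraper still stands on its mat, at (225,160) in the crop. Descending on the plate.

```bash
python3 -m creep '[{"grip":0,"delta_pos":[-0.01,0,0.3],"rotation":[0,0,0]},{"grip":0,"delta_pos":[-0.01,0,0.6],"rotation":[0,0,0]},{"grip":0,"delta_pos":[-0.01,0,0.9],"rotation":[0,0,0]},{"grip":0,"delta_pos":[-0.01,0,0.9],"rotation":[0,0,0]}]'
python3 -m creep '[{"grip":0,"delta_pos":[0,0,0.3],"rotation":[0,0,0]},{"grip":0,"delta_pos":[0,0,0.48],"rotation":[0,0,0]},{"grip":0,"delta_pos":[0,0,0.48],"rotation":[0,0,0]},{"grip":1,"delta_pos":[0,0,0.48],"rotation":[0,0,0]},{"grip":1,"delta_pos":[0,0,0.48],"rotation":[0,0,0]}]'
python3 -m creep '[{"grip":1,"delta_pos":[0,0,0],"rotation":[0,0,0]},{"grip":1,"delta_pos":[0,0,0],"rotation":[0,0,0]},{"grip":1,"delta_pos":[0,0,0],"rotation":[0,0,0]},{"grip":1,"delta_pos":[0,0,0],"rotation":[0,0,0]},{"grip":1,"delta_pos":[0,0,0],"rotation":[0,0,0]}]'
```

```text
clock: 20.9
tool_pos: [0.3622, -0.2857, 0.1147]
orientation: [179.8, 0.1, -88.3]
force: [0.5, -0.1, 0.6]
opening: 0.0877
gripper_force: 0.0
clock: 21.4
tool_pos: [0.3641, -0.2868, 0.07]
orientation: [-179.8, -0.1, -88.3]
force: [-0.3, -0.3, -0.2]
opening: 0.0769
gripper_force: 0.0
clock: 21.9
tool_pos: [0.3623, -0.2865, 0.0681]
orientation: [-180.0, -0.0, -88.3]
force: [0.1, 0.2, 0.1]
opening: 0.0372
gripper_force: 0.0
```

```bash
python3 -m creep '[{"grip":1,"delta_pos":[0,0,0],"rotation":[0,0,0]},{"grip":1,"delta_pos":[0,0,0],"rotation":[0,0,0]},{"grip":1,"delta_pos":[0,0,0],"rotation":[0,0,0]},{"grip":1,"delta_pos":[0,0,0],"rotation":[0,0,0]},{"grip":1,"delta_pos":[0,0,0],"rotation":[0,0,0]}]'
python3 -m creep '[{"grip":1,"delta_pos":[0,0,-0.2],"rotation":[0,0,0]},{"grip":1,"delta_pos":[0,0,-0.5],"rotation":[0,0,0]},{"grip":1,"delta_pos":[0,0,-1],"rotation":[0,0,0]},{"grip":1,"delta_pos":[0,0,-1],"rotation":[0,0,0]},{"grip":1,"delta_pos":[0,0,-1],"rotation":[0,0,0]}]'
python3 -m creep '[{"grip":1,"delta_pos":[0,0,-0.2],"rotation":[0,0,0]},{"grip":1,"delta_pos":[0,0,-0.5],"rotation":[0,0,0]},{"grip":1,"delta_pos":[0,0,-0.5],"rotation":[0,0,0]},{"grip":1,"delta_pos":[0,0,-0.5],"rotation":[0,0,0]},{"grip":1,"delta_pos":[0,0,-0.5],"rotation":[0,0,0]}]'
python3 -c "
from h import *
go([.45,-.1,.23],92.8)"
```

```text
clock: 22.4
tool_pos: [0.3626, -0.2864, 0.068]
orientation: [-180.0, -0.0, -88.3]
force: [1.9, -0.5, -0.4]
opening: 0.0235
gripper_force: 30.0
clock: 22.9
tool_pos: [0.3621, -0.2862, 0.1685]
orientation: [-179.9, 0.0, -88.3]
force: [-0.8, 0.3, -4.8]
opening: 0.0237
gripper_force: 30.0
clock: 23.4
tool_pos: [0.361, -0.2858, 0.216]
orientation: [179.8, 0.1, -88.3]
force: [-0.1, 0.0, -4.0]
opening: 0.0238
gripper_force: 30.0
delta_pos [-1.832 -0.943 -0.14 ] rot z (down tool) 0.987 tool y now -178.34 J6 15.478461017771085
```

```bash
for i in 1 2; do python3 -m creep '[{"grip":1,"delta_pos":[0,0,0],"rotation":[0,0,0.09]},{"grip":1,"delta_pos":[0,0,0],"rotation":[0,0,0.18]},{"grip":1,"delta_pos":[0,0,0],"rotation":[0,0,0.27]},{"grip":1,"delta_pos":[0,0,0],"rotation":[0,0,0.36]},{"grip":1,"delta_pos":[0,0,0],"rotation":[0,0,0.45]}]'|tail -1;done
python3 -m creep '[{"grip":1,"delta_pos":[0,0,0],"rotation":[0,0,0.087]},{"grip":1,"delta_pos":[0,0,0],"rotation":[0,0,0.087]},{"grip":1,"delta_pos":[0,0,0],"rotation":[0,0,0.087]}]'|tail -1
python3 -c "
from h import *
c=np.array([.579,-.021]);a=np.radians(2.8);X=np.array([np.cos(a),np.sin(a)]);Y=np.array([-X[1],X[0]])
for xt in (-.044,.044,0): print(xt,*[(c+xt*X+y*Y).round(4) for y in (.172,-.135)])
p=c-.044*X+.172*Y; go([*p,.23],92.8)"
```

```text
gripper_force: 30.0
gripper_force: 30.0
gripper_force: 30.0
-0.044 [0.5267 0.1486] [ 0.5416 -0.158 ]
0.044 [0.6145 0.1529] [ 0.6295 -0.1537]
0 [0.5706 0.1508] [ 0.5856 -0.1558]
delta_pos [-1.88   4.254 -0.13 ] rot z (down tool) 0.003 tool y now 93.08 J6 -73.11957983701734
```

```bash
for i in 1 2 3 4 5; do python3 -m creep '[{"grip":1,"delta_pos":[-0.15,0.3,0],"rotation":[0,0,0]},{"grip":1,"delta_pos":[-0.3,0.6,0],"rotation":[0,0,0]},{"grip":1,"delta_pos":[-0.376,0.85,0],"rotation":[0,0,0]},{"grip":1,"delta_pos":[-0.376,0.85,0],"rotation":[0,0,0]}]'|tail -1;done
python3 - <<'E'
from h import *
go([.5267,.1486,.126],92.8)
s=snap('wrist','w9'); blobs(s,.075,roi=(0,0,640,300))
E
```

```text
gripper_force: 30.0
gripper_force: 30.0
gripper_force: 30.0
gripper_force: 30.0
gripper_force: 30.0
delta_pos [0.031 0.002 0.913] rot z (down tool) 0.003 tool y now 93.04 J6 -123.03342282026668
(122, 268) [606.0, -21.5, 26.6, 47.9, 54.0]
(258, 178) [521.1, 99.7, 22.1, 36.4, 80.3]
(621, 183) [513.6, 396.2, 83.2, 29.3, 18.3]
(472, 50) [418.0, 251.4, 68.1, 179.6, 3.5]
```

```bash
python3 -m creep '[{"grip":1,"delta_pos":[0.03,0.07,0.3],"rotation":[0,0,0]},{"grip":1,"delta_pos":[0.03,0.07,0.6],"rotation":[0,0,0]},{"grip":1,"delta_pos":[0.03,0.07,0.85],"rotation":[0,0,0]},{"grip":1,"delta_pos":[0.03,0.07,0.89],"rotation":[0,0,0]},{"grip":1,"delta_pos":[0.03,0.07,0.89],"rotation":[0,0,0]}]'
python3 -c "
from h import *
go([.5267,.1486,.126],92.8);go([.541,-.14,.126],92.8)"
```

```text
clock: 27.25
tool_pos: [0.5253, 0.1529, 0.1288]
orientation: [-179.9, -0.1, -177.1]
force: [0.1, 0.6, -3.2]
opening: 0.0238
gripper_force: 30.0
delta_pos [-0.012 -0.044  0.028] rot z (down tool) 0.001 tool y now 92.85 J6 -123.91745270155398
delta_pos [-0.011 -2.933  0.032] rot z (down tool) 0.001 tool y now 92.85 J6 -123.91745270155398
```

```bash
python3 -m creep '[{"grip":1,"delta_pos":[-0.01,0,0.02],"rotation":[0,0,0]},{"grip":1,"delta_pos":[-0.01,0,0.03],"rotation":[0,0,0]},{"grip":1,"delta_pos":[-0.01,0,0.03],"rotation":[0,0,0]}]'
for i in 1 2 3; do python3 -m creep '[{"grip":1,"delta_pos":[0,-0.16,0],"rotation":[0,0,0]},{"grip":1,"delta_pos":[0,-0.32,0],"rotation":[0,0,0]},{"grip":1,"delta_pos":[0,-0.48,0],"rotation":[0,0,0]},{"grip":1,"delta_pos":[0,-0.64,0],"rotation":[0,0,0]},{"grip":1,"delta_pos":[0,-0.8,0],"rotation":[0,0,0]}]'|egrep 'tool|force|orient';done
python3 -c "
from h import *
go([.5414,-.158,.126],92.8)"
```

```text
clock: 27.55
tool_pos: [0.5269, 0.1544, 0.1269]
orientation: [180.0, 0.1, -177.1]
force: [-1.1, 0.3, -4.5]
opening: 0.0236
gripper_force: 30.0
tool_pos: [0.5306, 0.0727, 0.1262]
orientation: [180.0, 0.0, -177.2]
force: [0.3, 0.3, -3.4]
gripper_force: 30.0
tool_pos: [0.5346, -0.0069, 0.126]
orientation: [-180.0, -0.0, -177.1]
force: [-0.0, 1.0, -3.3]
gripper_force: 30.0
tool_pos: [0.5385, -0.0868, 0.126]
orientation: [180.0, -0.0, -177.1]
force: [1.1, 1.1, -4.0]
gripper_force: 30.0
delta_pos [ 0.006 -0.713  0.   ] rot z (down tool) 0.001 tool y now 92.86 J6 -98.5785884081475
```

```bash
python3 -m creep '[{"grip":1,"delta_pos":[0,-0.12,0],"rotation":[0,0,0]},{"grip":1,"delta_pos":[0,-0.24,0],"rotation":[0,0,0]},{"grip":1,"delta_pos":[0,-0.36,0],"rotation":[0,0,0]},{"grip":1,"delta_pos":[0,-0.48,0],"rotation":[0,0,0]},{"grip":1,"delta_pos":[0,-0.58,0],"rotation":[0,0,0]}]'|egrep 'tool|^force'
python3 -m creep '[{"grip":1,"delta_pos":[0,-0.1,0],"rotation":[0,0,0]},{"grip":1,"delta_pos":[0,-0.2,0],"rotation":[0,0,0]},{"grip":1,"delta_pos":[0,-0.3,0],"rotation":[0,0,0]},{"grip":1,"delta_pos":[0,-0.3,0],"rotation":[0,0,0]},{"grip":1,"delta_pos":[0,-0.3,0],"rotation":[0,0,0]}]'|egrep 'tool|^force'
python3 -m creep '[{"grip":1,"delta_pos":[0,0.3,0],"rotation":[0,0,0]},{"grip":1,"delta_pos":[0,0.6,-0.2],"rotation":[0,0,0]},{"grip":1,"delta_pos":[0,0.9,-0.7],"rotation":[0,0,0]},{"grip":1,"delta_pos":[0,0.9,-0.7],"rotation":[0,0,0]}]'|egrep 'tool|^force'
python3 - <<'E'
from h import *
go([.6145,.155,.2],92.8)
s=snap('wrist','w10'); blobs(s,.075,roi=(0,0,640,300));print()
s=snap('scene','s10');blobs(s,.075,roi=(200,140,360,260),amin=15)
E
```

```text
tool_pos: [0.5414, -0.1443, 0.126]
force: [0.3, -0.2, -4.3]
tool_pos: [0.5429, -0.1736, 0.126]
force: [0.1, -0.6, -4.5]
tool_pos: [0.541, -0.081, 0.201]
force: [1.4, -0.2, -3.1]
delta_pos [-0.86   2.317  0.016] rot z (down tool) 0.003 tool y now 93.05 J6 -99.05354009402585
(529, 284) [608.6, 100.7, 29.9, 16.2, 50.4]
(234, 244) [584.7, -146.0, 29.0, 22.7, 89.0]
(178, 166) [522.5, -186.3, 28.3, 9.4, 5.4]
(146, 155) [515.5, -209.5, 22.4, 25.9, 1.3]
(630, 40) [419.5, 125.9, 36.5, 12.4, 18.0]
(494, 4) [401.1, 27.5, 31.9, 4.6, 88.0]

(296, 230) [624.0, 108.6, 39.2, 32.1, 22.6]
(278, 202) [611.0, -17.4, 40.6, 30.2, 62.7]
(348, 211) [466.1, 108.9, 169.4, 59.0, 54.5]
(267, 174) [581.1, -154.4, 75.7, 36.1, 49.1]
(218, 156) [669.3, -333.5, 20.2, 99.7, 2.2]
(257, 147) [540.0, -306.9, 32.0, 31.6, 17.9]
(352, 144) [257.1, -163.2, 54.7, 38.9, 87.1]
(203, 144) [682.8, -429.1, 53.5, 16.9, 80.8]
```

```bash
for i in 1 2 3; do python3 -m creep '[{"grip":1,"delta_pos":[-0.1,0.26,0],"rotation":[0,0,0]},{"grip":1,"delta_pos":[-0.2,0.52,0],"rotation":[0,0,0]},{"grip":1,"delta_pos":[-0.287,0.78,0],"rotation":[0,0,0]},{"grip":1,"delta_pos":[-0.287,0.78,0],"rotation":[0,0,0]}]'|tail -1;done
python3 -m creep '[{"grip":1,"delta_pos":[0,0,0.2],"rotation":[0,0,0]},{"grip":1,"delta_pos":[0,0,0.4],"rotation":[0,0,0]},{"grip":1,"delta_pos":[0,0,0.6],"rotation":[0,0,0]},{"grip":1,"delta_pos":[0,0,0.6],"rotation":[0,0,0]}]'|tail -1
python3 -c "
from h import *
go([.6145,.155,.126],92.8)"
```

```text
gripper_force: 30.0
gripper_force: 30.0
gripper_force: 30.0
gripper_force: 30.0
delta_pos [-0.045  0.026  0.058] rot z (down tool) -0.0 tool y now 92.77 J6 -118.91447929056181
```

```bash
python3 -m creep '[{"grip":1,"delta_pos":[-0.03,0.06,-0.02],"rotation":[0,0,0]},{"grip":1,"delta_pos":[-0.03,0.06,0.05],"rotation":[0,0,0]},{"grip":1,"delta_pos":[-0.03,0.06,0.06],"rotation":[0,0,0]},{"grip":1,"delta_pos":[-0.03,0.06,0.06],"rotation":[0,0,0]}]'
for i in 1 2 3; do python3 -m creep '[{"grip":1,"delta_pos":[0,-0.16,0],"rotation":[0,0,0]},{"grip":1,"delta_pos":[0,-0.32,0],"rotation":[0,0,0]},{"grip":1,"delta_pos":[0,-0.48,0],"rotation":[0,0,0]},{"grip":1,"delta_pos":[0,-0.64,0],"rotation":[0,0,0]},{"grip":1,"delta_pos":[0,-0.8,0],"rotation":[0,0,0]}]'|egrep 'tool|^force|orient';done
python3 -c "
from h import *
go([.6295,-.168,.126],92.8)"
```

```text
clock: 32.55
tool_pos: [0.6154, 0.1607, 0.1302]
orientation: [180.0, 0.0, -177.1]
force: [-0.3, -0.2, -2.9]
opening: 0.0239
gripper_force: 30.0
tool_pos: [0.6195, 0.0791, 0.1302]
orientation: [180.0, 0.0, -177.2]
force: [0.1, 0.4, -3.7]
tool_pos: [0.6235, -0.0004, 0.1301]
orientation: [180.0, 0.0, -177.1]
force: [0.5, -0.2, -4.0]
tool_pos: [0.6275, -0.0803, 0.13]
orientation: [180.0, -0.0, -177.1]
force: [0.9, 0.9, -3.8]
delta_pos [ 0.024 -0.877  0.04 ] rot z (down tool) 0.001 tool y now 92.86 J6 -97.49960445788284
```

```bash
python3 -m creep '[{"grip":1,"delta_pos":[0.01,-0.12,0.03],"rotation":[0,0,0]},{"grip":1,"delta_pos":[0.01,-0.24,0.04],"rotation":[0,0,0]},{"grip":1,"delta_pos":[0.01,-0.36,0.04],"rotation":[0,0,0]},{"grip":1,"delta_pos":[0.01,-0.48,0.04],"rotation":[0,0,0]},{"grip":1,"delta_pos":[0.01,-0.58,0.04],"rotation":[0,0,0]}]'|egrep 'tool|^force'
python3 -m creep '[{"grip":1,"delta_pos":[0,-0.1,0],"rotation":[0,0,0]},{"grip":1,"delta_pos":[0,-0.2,0],"rotation":[0,0,0]},{"grip":1,"delta_pos":[0,-0.3,0],"rotation":[0,0,0]},{"grip":1,"delta_pos":[0,-0.33,0],"rotation":[0,0,0]},{"grip":1,"delta_pos":[0,-0.33,0],"rotation":[0,0,0]}]'|egrep 'tool|^force'
python3 -m creep '[{"grip":1,"delta_pos":[0,0.3,0],"rotation":[0,0,0]},{"grip":1,"delta_pos":[0,0.6,-0.2],"rotation":[0,0,0]},{"grip":1,"delta_pos":[0,0.9,-0.7],"rotation":[0,0,0]},{"grip":1,"delta_pos":[0,0.9,-0.7],"rotation":[0,0,0]}]'|egrep 'tool|^force'
python3 - <<'E'
from h import *
go([.5706,.155,.2],92.8);go([.581,-.06,.2],92.8)
s=snap('wrist','w11'); blobs(s,.075,roi=(0,0,640,300));print()
s=snap('scene','s11');blobs(s,.075,roi=(200,140,360,260),amin=15)
E
```

```text
tool_pos: [0.6294, -0.1379, 0.126]
force: [0.3, -0.3, -3.9]
tool_pos: [0.6309, -0.1704, 0.126]
force: [-0.2, 0.7, -3.9]
tool_pos: [0.6291, -0.0773, 0.2015]
force: [1.4, 0.5, -2.2]
delta_pos [0.46  2.351 0.011] rot z (down tool) 0.003 tool y now 93.06 J6 -97.63507392930897
delta_pos [0.471 0.198 0.011] rot z (down tool) 0.003 tool y now 93.06 J6 -97.63507392930897
(182, 178) [619.9, -181.0, 28.9, 7.3, 3.4]
(148, 165) [611.1, -205.6, 26.8, 25.9, 3.1]
(190, 123) [578.7, -172.4, 27.5, 31.0, 7.6]
(167, 62) [537.7, -186.2, 26.5, 9.4, 3.1]
(133, 50) [531.3, -208.9, 20.4, 26.3, 2.7]

(348, 201) [445.4, 77.3, 141.3, 62.0, 54.5]
(244, 178) [644.9, -166.3, 34.0, 15.8, 7.6]
(323, 158) [401.7, -144.7, 59.5, 91.3, 6.7]
(214, 151) [670.6, -363.9, 42.9, 22.8, 86.0]
(352, 145) [255.4, -159.5, 66.2, 34.3, 88.9]
(204, 144) [683.1, -424.7, 63.9, 18.5, 88.7]
```

Run:
```python
import cv2
a=cv2.imread('pics/w11.png')[30:210,80:260]
cv2.imwrite('pics/c3.png',cv2.resize(a,None,fx=3.3,fy=3.3,interpolation=2))
```

```text
(no output)
```

View pics/c3.png

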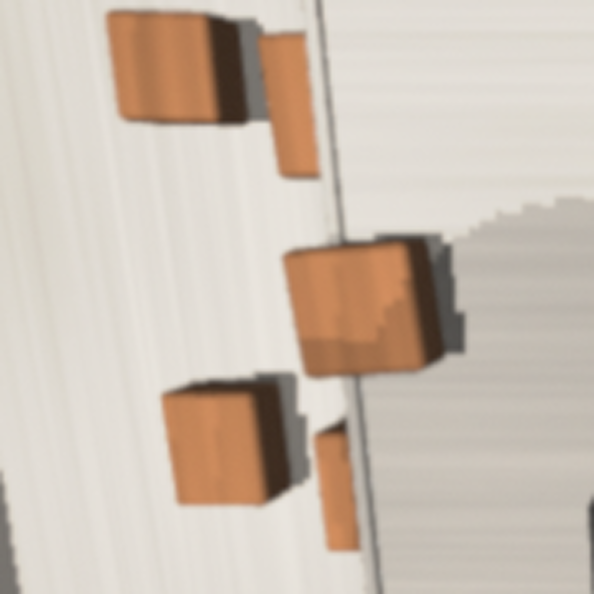

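Four scraps are down in the tray (two of them partly hidden by its wall) and the fifth straddles the table edge at (365,305). One middle pass.

```bash
python3 -m creep '[{"grip":1,"delta_pos":[0.25,0.1,0],"rotation":[0,0,0]},{"grip":1,"delta_pos":[0.47,0.2,0.2],"rotation":[0,0,0]},{"grip":1,"delta_pos":[0.47,0.2,0.6],"rotation":[0,0,0]},{"grip":1,"delta_pos":[0.47,0.2,0.74],"rotation":[0,0,0]},{"grip":1,"delta_pos":[0.47,0.2,0.75],"rotation":[0,0,0]}]'|egrep 'tool|^force'
python3 -m creep '[{"grip":1,"delta_pos":[0,-0.16,0],"rotation":[0,0,0]},{"grip":1,"delta_pos":[0,-0.32,0],"rotation":[0,0,0]},{"grip":1,"delta_pos":[0,-0.48,0],"rotation":[0,0,0]},{"grip":1,"delta_pos":[0,-0.6,0],"rotation":[0,0,0]},{"grip":1,"delta_pos":[0,-0.7,0],"rotation":[0,0,0]}]'|egrep 'tool|^force'
python3 -m creep '[{"grip":1,"delta_pos":[0,-0.1,0],"rotation":[0,0,0]},{"grip":1,"delta_pos":[0,-0.2,0],"rotation":[0,0,0]},{"grip":1,"delta_pos":[0,-0.3,0],"rotation":[0,0,0]},{"grip":1,"delta_pos":[0,-0.4,0],"rotation":[0,0,0]},{"grip":1,"delta_pos":[0,-0.42,0],"rotation":[0,0,0]}]'|egrep 'tool|^force'
python3 -m creep '[{"grip":1,"delta_pos":[0,0.3,0],"rotation":[0,0,0]},{"grip":1,"delta_pos":[0,0.6,-0.2],"rotation":[0,0,0]},{"grip":1,"delta_pos":[0,0.9,-0.7],"rotation":[0,0,0]},{"grip":1,"delta_pos":[0,0.9,-0.8],"rotation":[0,0,0]}]'|egrep 'tool|^force'
python3 - <<'E'
from h import *
s=snap('wrist','w12'); blobs(s,.03,roi=(0,0,640,300),amin=60)
s=snap('side');print();blobs(s,.07,roi=(250,140,400,240),amin=8)
q,R,o=pose();print(q)
E
```

```text
tool_pos: [0.5772, -0.0627, 0.1195]
force: [-5.4, 3.4, 7.4]
tool_pos: [0.5818, -0.134, 0.1207]
force: [0.5, 0.7, -3.8]
tool_pos: [0.5842, -0.1753, 0.1211]
force: [-0.8, -0.2, -4.1]
tool_pos: [0.5812, -0.082, 0.2049]
force: [1.1, -0.5, -3.4]
(192, 225) [630.4, -198.1, 36.3, 8.8, 2.4]
(159, 213) [620.0, -227.1, 33.5, 30.3, 3.1]
(165, 169) [577.7, -218.3, 27.3, 30.5, 3.0]
(178, 121) [535.0, -204.0, 31.9, 11.3, 3.2]
(146, 111) [527.5, -231.1, 24.0, 30.4, 2.8]
(635, 9) [427.8, 161.2, 13.5, 6.3, 17.7]

(339, 236) [362.7, 130.0, 14.9, 16.2, 47.4]
(366, 233) [309.4, 87.0, 77.8, 46.9, 84.5]
(320, 229) [417.0, 132.6, 8.3, 111.8, 3.3]
(396, 164) [438.5, -296.7, 19.8, 26.9, 28.9]
(295, 149) [773.3, -176.7, 114.1, 144.8, 33.2]
(266, 149) [857.2, -107.8, 116.2, 133.6, 39.1]
[ 0.58153264 -0.08303303  0.20454691]
```

```bash
python3 - <<'E'
from h import *
s=snap('wrist'); np.savez('v1.npz',a=ray(s,[(165,169),(159,213),(146,111)],.02),b=ray(s,[(165,169),(159,213),(146,111)],.06))
go([.40,-.28,.23],181.6)
E
python3 -m creep '[{"grip":1,"delta_pos":[0.2,-0.3,-0.2],"rotation":[0,0,0]},{"grip":1,"delta_pos":[0.4,-0.6,-0.3],"rotation":[0,0,0]},{"grip":1,"delta_pos":[0.6,-0.8,-0.3],"rotation":[0,0,0]},{"grip":1,"delta_pos":[0.6,-0.8,-0.3],"rotation":[0,0,0]},{"grip":1,"delta_pos":[0.6,-0.8,-0.3],"rotation":[0,0,0]}]'
python3 - <<'E'
from h import *
v=np.load('v1.npz')
s=snap('wrist','w13');B=blobs(s,.02,roi=(0,0,640,300),amin=60)
for b in B:
    px=[b[0]];a2,b2=ray(s,px,.02)[0],ray(s,px,.06)[0]
    for i in range(3):
        a1,b1=v['a'][i],v['b'][i];d1=(b1-a1);d2=(b2-a2)
        t=np.linalg.lstsq(np.c_[d1,-d2],a2-a1,rcond=None)[0]
        p,q=a1+t[0]*d1,a2+t[1]*d2
        if np.linalg.norm(p-q)<.008: print(b[0],i,((p+q)/2).round(3),np.linalg.norm(p-q).round(4))
E
```

```text
delta_pos [ 1.899 -1.87  -0.285] rot z (down tool) -0.985 tool y now 92.93 J6 -97.96014342774717
clock: 38.1
tool_pos: [0.5225, -0.1681, 0.2296]
orientation: [180.0, -0.1, -177.3]
force: [1.2, 0.9, -3.7]
opening: 0.0236
gripper_force: 30.0
(249, 251) [610.4, -237.6, 11.7, 18.8, 2.8]
(254, 225) [580.1, -232.0, 30.0, 12.1, 2.8]
(248, 175) [527.4, -237.3, 27.3, 26.0, 0.1]
(231, 119) [474.2, -253.3, 5.2, 33.3, 5.8]
(466, 14) [373.0, -45.6, 22.4, 83.2, 3.2]
(254, 225) 0 [ 0.588 -0.235 -0.003] 0.0037
(248, 175) 2 [ 0.529 -0.238  0.015] 0.001
```

All five scraps are in the tray and the table is clear. Returning the scraper.

```bash
for i in 1 2; do python3 -m creep '[{"grip":1,"delta_pos":[0,0,0],"rotation":[0,0,-0.09]},{"grip":1,"delta_pos":[0,0,0],"rotation":[0,0,-0.18]},{"grip":1,"delta_pos":[0,0,0],"rotation":[0,0,-0.27]},{"grip":1,"delta_pos":[0,0,0],"rotation":[0,0,-0.36]},{"grip":1,"delta_pos":[0,0,0],"rotation":[0,0,-0.45]}]'|tail -1;done
python3 -m creep '[{"grip":1,"delta_pos":[0,0,0],"rotation":[0,0,-0.08]},{"grip":1,"delta_pos":[0,0,0],"rotation":[0,0,-0.08]},{"grip":1,"delta_pos":[0,0,0],"rotation":[0,0,-0.08]}]'|tail -1
python3 -c "
from h import *
go([.366,-.275,.2],1.6)"
```

```text
gripper_force: 30.0
gripper_force: 30.0
gripper_force: 30.0
delta_pos [1.058 1.594 0.305] rot z (down tool) -0.008 tool y now -179.13 J6 -1.870950394723238
```

```bash
for i in 1 2; do python3 -m creep '[{"grip":1,"delta_pos":[0.25,0.4,0],"rotation":[0,0,0]},{"grip":1,"delta_pos":[0.53,0.8,0],"rotation":[0,0,0]},{"grip":1,"delta_pos":[0.53,0.8,0],"rotation":[0,0,0]},{"grip":1,"delta_pos":[0.53,0.8,0],"rotation":[0,0,0]}]'|tail -1;done
python3 -m creep '[{"grip":1,"delta_pos":[0,0,0.3],"rotation":[0,0,0]},{"grip":1,"delta_pos":[0,0,0.6],"rotation":[0,0,0]},{"grip":1,"delta_pos":[0,0,1],"rotation":[0,0,0]},{"grip":1,"delta_pos":[0,0,1],"rotation":[0,0,0]}]'|tail -1
python3 -m creep '[{"grip":1,"delta_pos":[0,0,0.3],"rotation":[0,0,0]},{"grip":1,"delta_pos":[0,0,0.5],"rotation":[0,0,0]},{"grip":1,"delta_pos":[0,0,0.55],"rotation":[0,0,0]},{"grip":1,"delta_pos":[0,0,0.55],"rotation":[0,0,0]}]'
python3 -c "
from h import *
go([.366,-.275,.065],1.6)"
```

```text
gripper_force: 30.0
gripper_force: 30.0
gripper_force: 30.0
clock: 41.05
tool_pos: [0.3669, -0.2761, 0.0767]
orientation: [180.0, -0.0, -88.9]
force: [-0.4, -0.2, -3.7]
opening: 0.024
gripper_force: 30.0
delta_pos [-0.011  0.008  0.117] rot z (down tool) -0.005 tool y now -178.89 J6 13.336746157174986
```

```bash
python3 -m creep '[{"grip":1,"delta_pos":[0,0,0.05],"rotation":[0,0,0]},{"grip":1,"delta_pos":[0,0,0.09],"rotation":[0,0,0]},{"grip":1,"delta_pos":[0,0,0.09],"rotation":[0,0,0]}]'
python3 -m creep '[{"grip":1,"delta_pos":[0,0,0.02],"rotation":[0,0,0]},{"grip":1,"delta_pos":[0,0,0.03],"rotation":[0,0,0]}]'|egrep 'tool|^force'
python3 -m creep '[{"grip":1,"delta_pos":[0,0,0.01],"rotation":[0,0,0]},{"grip":1,"delta_pos":[0,0,0.02],"rotation":[0,0,0]}]'|egrep 'tool|^force'
```

```text
clock: 41.35
tool_pos: [0.3659, -0.2762, 0.0673]
orientation: [-180.0, -0.0, -88.9]
force: [-0.0, -0.3, -5.1]
opening: 0.0241
gripper_force: 30.0
tool_pos: [0.3658, -0.2762, 0.0642]
force: [-0.3, 0.4, -3.9]
tool_pos: [0.3658, -0.2762, 0.0634]
force: [-7.1, 12.1, 32.2]
```

Contact felt. Release and retract.

```bash
python3 -m creep '[{"grip":1,"delta_pos":[0,0,-0.01],"rotation":[0,0,0]},{"grip":0,"delta_pos":[0,0,-0.01],"rotation":[0,0,0]},{"grip":0,"delta_pos":[0,0,-0.01],"rotation":[0,0,0]},{"grip":0,"delta_pos":[0,0,-0.01],"rotation":[0,0,0]},{"grip":0,"delta_pos":[0,0,-0.01],"rotation":[0,0,0]}]'
python3 -m creep '[{"grip":0,"delta_pos":[0,0,0],"rotation":[0,0,0]},{"grip":0,"delta_pos":[0,0,0],"rotation":[0,0,0]},{"grip":0,"delta_pos":[0,0,-0.3],"rotation":[0,0,0]},{"grip":0,"delta_pos":[0,0,-0.6],"rotation":[0,0,0]},{"grip":0,"delta_pos":[0,0,-1],"rotation":[0,0,0]}]'|tail -2
python3 -m creep '[{"grip":0,"delta_pos":[0,0,-0.5],"rotation":[0,0,0]},{"grip":0,"delta_pos":[0,0,-1],"rotation":[0,0,0]},{"grip":0,"delta_pos":[0,0,-1],"rotation":[0,0,0]}]'|egrep tool
python3 - <<'E'
from h import *
s0=cv2.imread('pics/scene0.png')
s=snap('scene','s14');w=snap('side','d14')
def dark(s,roi,z,lo,hi):
    blobs(s,z,lo,hi,60,roi)
print('cork area wood');blobs(s,.04,(5,150,30),(14,255,255),40,(370,220,465,290))
print('mat dark');dark(s,(275,125,350,180),.004,(0,0,0),(180,255,55))
def diff(a,b,n):
    d=cv2.absdiff(a,b).max(2);m=(d>40).astype(np.uint8)
    for x in cv2.connectedComponentsWithStats(m)[2][1:]:
        if x[4]>25: print(n,x)
diff(s0,s['color'][:,:,::-1],'scene');diff(cv2.imread('pics/side0.png'),w['color'][:,:,::-1],'side')
E
```

```text
clock: 42.25
tool_pos: [0.3658, -0.2763, 0.063]
orientation: [-180.0, -0.0, -88.9]
force: [0.4, -0.2, -0.1]
opening: 0.0505
gripper_force: 0.0
opening: 0.0862
gripper_force: 0.0
tool_pos: [0.3687, -0.2777, 0.2702]
cork area wood
(428, 260) [384.2, 335.6, 42.9, 107.3, 84.5]
(407, 238) [377.6, 249.2, 46.6, 114.6, 84.2]
mat dark
(310, 160) [365.6, -264.3, 106.4, 135.1, 2.3]
(309, 142) [321.9, -353.9, 133.1, 39.6, 64.2]
scene [384   0   9  20  95]
scene [471  15  18  11 126]
scene [285  34  17  13  88]
scene [450  35   7  23  77]
scene [ 462   42   65   65 2269]
scene [394  44  67  34 666]
scene [303  87  14   8  61]
scene [406  96  36  49 692]
scene [486 100  17  13  58]
scene [ 295  102  115   67 2236]
scene [469 130  30  27 552]
scene [ 301  152  159   72 3248]
scene [ 261  167   57   72 1993]
scene [ 467  169   91   53 2710]
scene [402 171  35  18 326]
scene [239 177   9   5  26]
scene [322 210  14  13 142]
scene [386 226  43  31 483]
scene [406 247  45  35 529]
side [ 359    0   92  107 3048]
side [  329     0   172   320 13633]
side [516   0  25  25 538]
side [ 550    0   80   35 1803]
side [528  53  28  26 178]
side [413  70   9  12  66]
side [520  87  29  28 419]
side [401 103   9  16  77]
side [471 131  11   6  51]
side [496 147  27  12 181]
side [ 491  155   75   61 1794]
side [ 263  163   89   54 1898]
side [417 165  10  20  88]
side [405 167  10  19  64]
side [ 540  200   40   60 1269]
side [287 255  44  42 736]
side [498 270  15   5  26]
side [258 273  46  46 773]
side [528 302  16  22 160]
side [434 306  10   9  37]
side [442 308  10  12  41]
side [ 421  310  127   90 8030]
side [523 317  25  18 228]
```

```bash
python3 -c "
from plant import ctrl
print(ctrl.close_job())"
```

```text
the job is handed in; nothing more can be done
None
```

I finished the job and handed it in, but the hand-in gave no verdict back: by the camera measurements both blanks lie on the cork mat, all five scraps are in the tray that was empty, the bolts and cans show no movement, and the scraper is back on the rubber mat (upright judged from image differences, not viewed).

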